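# Fetch a cask plate and register it in the punching jig

## Robot

A 6-joint arm with a two-finger parallel gripper is mounted at the origin on a cart in front of the work surface, level with it; the furniture and walls round the work are solid. World frame = base frame: x ahead of the robot, y to its left, z up, the work surface at z = 0. Lengths are in m, angles in degrees, forces in N, time in s.
With the tool pointing down it reaches from about 0.25 to 0.725 m from the base axis. Payload 9.7 kg.
Tool frame: the origin (TCP) lies midway between the tips of the shut fingers; the grasp point (between the pads) lies 19 mm behind it; x points along the fingers, y is the direction in which the jaws open and shut, and the axes are right-handed (so a half turn about x gives the same grasp; the last joint's range is limited). The gripper opens to 85 mm and grips with 20 to 120 N. Pads are 22 mm wide; open, the fingers measure 114 mm over their backs; the gripper's body (76 mm by 85 mm) begins 54 mm behind the grasp point. The pads swing forward as they close: fully open they stand 13 mm farther back than shut.
Start: joints at [-63.14, 4.979, 10.078, 95.1, 0, 90], TCP at [0.248, -0.491, 0.197] pointing down, gripper open.
Joint ranges: [-179.16, 179.16], [-48.56, 103.87], [-65.8, 70.77], [-126.05, 130.52], [-82.76, 87.17], [-180, 180]. Speed limits (degrees/s): [127.2, 127.2, 147.25, 180, 180, 180].

## Interface

Orientations are given as [roll, pitch, yaw] about the fixed x, y, z axes, in that order (R = Rz(yaw) Ry(pitch) Rx(roll)).
In Python, from workcell import bot, cams gives the robot as it stands.
- The arm moves only by the tool apply_moves, never from a script. Its argument "commands" is a list of rows, each a list of 5 numbers: the shift along the tool's x, y, z in m, then the turn about the tool's x in rad, then the opening, from -1 (shut) to 1 (fully open). In form: [[tx, ty, tz, roll, hand], ...]. A call has 1 to 12 rows; each row is the pose to reach, as a shift and turn from the pose measured when the call began, along the tool's axes at that moment; what a row does not reach only later rows make up. A row lasts 1/10 s, in which the tool goes at most 50 mm and 8.59 degrees, less where a joint would pass 70% of its speed; a pose out of reach is approached as far as the arm can. A call with a gripper value outside its range is refused whole. The fingers move at their own pace and stop on an object; "newtons" is the grip in N (left out, the last holds). Time passes only in rows, so rows that repeat a pose let the fingers close. It gives the time, the measured TCP pose, the force and the opening at its end, in the units of the state.
- bot.get_obs(): the state, without advancing time (a new reading comes with each control period).
- cams.camera(name): name is "scene" or "top"; returns a dict with "frame" (420x560x3 uint8, blue, green, red), "depth" (420x560 float32, m along the optical axis (not along the pixel's ray), 0 where there is no reading), "camera_matrix" (3x3 intrinsics, pixels), "D" ([k1, k2, p1, p2, k3] as OpenCV has them; the pictures are not rectified), "R" (3x3) and "t" (3): a world point X has camera coordinates R X + t. Camera axes: x right, y down, z forward; pixel columns grow to the right and rows downward; lengths in m; the calibration is good to about 2 mm. A picture is of the moment at which its call begins.
- bot.job_done(): hands the job in, once; it reports no verdict.
Trained networks look in the newest picture that a camera, given by its name, has taken for a name from the list of things; names that differ only in an ending like _2 or _b are one class to them, and where a whole thing is asked for, a point or a joint stands for the part that bears it (a point fixed in the world has none). Each returns a list of dicts, best first, with "confidence" (0 to 1); they miss things now and then, are a little off and sometimes report something else, mostly with a low value. They report only what shows in the picture. A call takes as long as a camera call. They do not tell look-alikes from the thing itself.
- cams.spot_in(name, camera): "rect" ([left, top, right, bottom] in pixels, round what is visible of it).
The state is a dict: "time": time; "q": joint angles; "qd": joint speeds; "joint_efforts": joint torques, N m; "ee_pos": TCP position; "tcp_rot": TCP orientation; "wrist_force": force on the tool from outside, world axes, zero at the start; "torque": the same for the moment, N m; "opening": finger opening in m.
Only numpy, scipy, OpenCV 4.12 (cv2) and the standard library are available. Lean on these libraries where they do the work, as an engineer would, in place of code of your own. Each camera call takes 0.05 s, during which the arm holds its last target. There are 200 camera calls.

## Task

A cask needs its number plate punched. In the wooden box with the row of four clear lids, swing only the lid over the brass plate open, up to about upright, take the plate out and lay it flat on the steel punching jig, then push it snug against both fences: one long edge against the rear fence and one end against the end stop on the right. Leave the other lids shut with their contents inside, and do not disturb the barrel tap, the loose cork or the punch stand; the opened lid may stay open.

Things in the scene. Friction and masses are not known exactly. Their poses are not given: they have to be found in the camera images.
- brass_plate_c (a point): Centre (half-way up) of the loose brass number plate: a yellow-metal rectangle 30 x 46 x 6 mm (x, y, z) with a small dark nail hole near each end, 70 g. It lies flat in one of the four cells, its long side (own y) roughly along the row of cells (within 0.2 rad).
- brass_plate: The same plate; origin at the centre of its underside, axes as above.
- zinc_plate_c (a point): Centre of a silver-grey plate of the same shape and size, in another cell; not wanted.
- fibre_washer: Red fibre washer, 40 mm across, 6 mm thick, lying in another cell; origin at the centre of its underside; not wanted.
- spare_cork: Wine cork lying on its side (24 mm thick, 42 mm long) in the remaining cell; origin at the centre of its underside; not wanted.
- sorting_box: Fixed wooden sorting box, 108 mm deep (own x, away from the robot) x 255 mm wide (own y, to the left) x 33 mm high without lids; origin at the centre of its underside. A row of four cells along its y, cell 1 leftmost (+y), pitch 61.5 mm. Each cell is 96 mm deep by about 57 mm wide inside, its floor 5 mm above the underside and 28 mm below the rim. Which cell holds which thing differs from start to start.
- cell_1 (a point): Centre of the inner floor of cell 1 of the sorting box; axes as the sorting box's.
- cell_2 (a point): Centre of the inner floor of cell 2 of the sorting box; axes as the sorting box's.
- cell_3 (a point): Centre of the inner floor of cell 3 of the sorting box; axes as the sorting box's.
- cell_4 (a point): Centre of the inner floor of cell 4 of the sorting box; axes as the sorting box's.
- lid_1 (a joint): Lid of cell 1, a clear glass pane in a wooden frame, about 59 mm wide, reaching 107 mm from the hinge to its front edge, 4 to 5.5 mm thick, 55 g. Its hinge axis runs along the box's y, 54 mm behind the box's centre (x = +54 mm, on the far rim) and 33.5 mm above its underside: 0 rad shut, 1.57 upright, 1.9 leaning back (its stop). A stiff hinge: it takes about 1 N at the knob and stays where it is left.
- lid_2 (a joint): Lid of cell 2, a clear glass pane in a wooden frame, about 59 mm wide, reaching 107 mm from the hinge to its front edge, 4 to 5.5 mm thick, 55 g. Its hinge axis runs along the box's y, 54 mm behind the box's centre (x = +54 mm, on the far rim) and 33.5 mm above its underside: 0 rad shut, 1.57 upright, 1.9 leaning back (its stop). A stiff hinge: it takes about 1 N at the knob and stays where it is left.
- lid_3 (a joint): Lid of cell 3, a clear glass pane in a wooden frame, about 59 mm wide, reaching 107 mm from the hinge to its front edge, 4 to 5.5 mm thick, 55 g. Its hinge axis runs along the box's y, 54 mm behind the box's centre (x = +54 mm, on the far rim) and 33.5 mm above its underside: 0 rad shut, 1.57 upright, 1.9 leaning back (its stop). A stiff hinge: it takes about 1 N at the knob and stays where it is left.
- lid_4 (a joint): Lid of cell 4, a clear glass pane in a wooden frame, about 59 mm wide, reaching 107 mm from the hinge to its front edge, 4 to 5.5 mm thick, 55 g. Its hinge axis runs along the box's y, 54 mm behind the box's centre (x = +54 mm, on the far rim) and 33.5 mm above its underside: 0 rad shut, 1.57 upright, 1.9 leaning back (its stop). A stiff hinge: it takes about 1 N at the knob and stays where it is left.
- lid_1_knob (a point): Centre of the head of the round dark knob on lid 1: head 16 mm across, 11 mm high, on an 11 mm stem; the head's centre is 11.5 mm above the lid's strip, 9 mm behind the lid's front edge. Shut: 50.5 mm above the box's underside, 98 mm before and 17 mm above the hinge axis. Moves with the lid; axes as the box's when shut.
- lid_2_knob (a point): Centre of the head of the round dark knob on lid 2: head 16 mm across, 11 mm high, on an 11 mm stem; the head's centre is 11.5 mm above the lid's strip, 9 mm behind the lid's front edge. Shut: 50.5 mm above the box's underside, 98 mm before and 17 mm above the hinge axis. Moves with the lid; axes as the box's when shut.
- lid_3_knob (a point): Centre of the head of the round dark knob on lid 3: head 16 mm across, 11 mm high, on an 11 mm stem; the head's centre is 11.5 mm above the lid's strip, 9 mm behind the lid's front edge. Shut: 50.5 mm above the box's underside, 98 mm before and 17 mm above the hinge axis. Moves with the lid; axes as the box's when shut.
- lid_4_knob (a point): Centre of the head of the round dark knob on lid 4: head 16 mm across, 11 mm high, on an 11 mm stem; the head's centre is 11.5 mm above the lid's strip, 9 mm behind the lid's front edge. Shut: 50.5 mm above the box's underside, 98 mm before and 17 mm above the hinge axis. Moves with the lid; axes as the box's when shut.
- punching_jig: Fixed steel punching jig: a bed 90 (own x, away from the robot) x 110 (own y, to the left) x 10 mm, origin at the centre of its underside. Two dark fences stand 5 mm above the bed: the rear fence along its far (+x) side, 88 mm long in y, and the end stop along its right (-y) side, 60 mm long in x; 12 mm wide each.
- jig_corner (a point): Where the inner faces of the jig's two fences would meet, at bed height (10 mm above the worktop); x points to (through) the rear fence, y along it to the left, away from the end stop. The free bed reaches from here 76 mm towards -x and 96 mm towards +y. A plate registered against both fences with its long side along the rear fence has its centre at x = -15, y = +23, z = +3 mm here.
- tap: Bystander: brass barrel tap lying on the worktop, 33 x 104 x 47 mm; origin at the centre of its underside.
- loose_cork: Bystander: wine cork lying on the worktop, 24 mm thick, 42 mm long; origin at the centre of its underside.
- punch_stand: Bystander: wooden stand 50 x 88 x 26 mm with ten steel figure punches, 67 mm high over all; origin at the centre of its underside.
Things that resemble listed ones, but are neither listed nor needed, are in the scene too. Of the things that look like the part that bears zinc_plate_c, the larger one is meant.

How it is judged:
By the outcome, as a careful person would: the job done as asked, in the order asked, and still so for the second after the job is handed in, with the robot touching nothing.
It also fails if it takes over 67 s, if anything falls off the work surface, if the arm or the gripper's body presses on something with over 40 N, if the wrist force passes 120 N, or if a joint passes its speed limit or range.

## Working session

There is one attempt and no reset: what is moved stays moved. The work goes in short steps, Python scripts to look and compute and a tool call to move; the robot and the scene stay as the last step left them, time stands still between calls to the robot, and variables do not carry over. Pictures are saved under pics/ and viewed, about 8 in all and at most 12, crops included, and the job is handed in when it is done.

Besides the shell and the picture viewer there is one more tool, called after ">>>" by a JSON object that holds its "name" and its "arguments", one argument or row to a line. apply_moves: Moves the arm, as the interface text tells. Its arguments: {"type":"object","properties":{"commands":{"type":"array"},"newtons":{"type":"number"}},"required":["commands"]}

```bash
mkdir -p pics
cat > h.py <<'E'
import numpy as np, cv2
from workcell import bot, cams
def shot(c,fn=None):
    d=cams.camera(c)
    if fn: cv2.imwrite('pics/'+fn,d['frame'])
    return d
def px2w(d,u,v,z=None):
    "pixel -> world, by depth or by plane height z"
    p=cv2.undistortPoints(np.array([[[u,v]]],float),d['camera_matrix'],np.array(d['D'],float))[0,0]
    r=np.array([p[0],p[1],1.]);R=np.array(d['R']);t=np.array(d['t'])
    if z is None: return R.T@(r*d['depth'][int(round(v)),int(round(u))]-t)
    o=-R.T@t;w=R.T@r
    return o+w*(z-o[2])/w[2]
def w2px(d,X):
    return cv2.projectPoints(np.array([X],float),cv2.Rodrigues(np.array(d['R']))[0],np.array(d['t'],float),d['camera_matrix'],np.array(d['D'],float))[0][0,0]
E
python3 - <<'E'
from h import *
o=bot.get_obs();print(o)
s=shot('scene','s0.png');t=shot('top','t0.png')
for d in(s,t):print(-np.array(d['R']).T@d['t'])
for n in['brass_plate','zinc_plate_c','fibre_washer','spare_cork','sorting_box','lid_1_knob','punching_jig','tap','loose_cork','punch_stand']:
  for c in('top','scene'):
    print(n,c,[(np.round(q['rect']).tolist(),round(q['confidence'],2)) for q in cams.spot_in(n,c)][:6])
E
```

```text
{'time': 0.0, 'q': array([-6.31382413e+01,  5.01160788e+00,  1.00338400e+01,  9.50981481e+01,
        3.56909541e-04,  9.00020005e+01]), 'qd': array([-0.02410374,  0.05494048, -0.05059239, -0.07514167, -0.01607214,
        0.05687618]), 'joint_efforts': array([ 6.72602109e-04, -5.20387352e+01,  4.64806867e+01,  1.62202085e-02,
        1.42040517e-05, -1.27273978e-06]), 'ee_pos': array([ 0.24839279, -0.49041553,  0.19657271]), 'tcp_rot': array([-90.26736617,  89.92408313, 116.59239178]), 'wrist_force': array([-0.70781359, -0.17917111,  0.00828528]), 'torque': array([ 0.01100566,  0.03009669, -0.0040761 ]), 'opening': 0.0853342340128048}
[-0.19727401 -0.1710552   0.98125972]
[0.35716756 0.28637702 1.09075485]
brass_plate top [([258.0, 204.0, 279.0, 229.0], 0.89)]
brass_plate scene []
zinc_plate_c top [([303.0, 164.0, 320.0, 189.0], 0.68), ([153.0, 281.0, 171.0, 299.0], 0.59)]
zinc_plate_c scene [([162.0, 227.0, 174.0, 237.0], 0.5)]
fibre_washer top [([327.0, 150.0, 346.0, 167.0], 0.58)]
fibre_washer scene []
spare_cork top [([280.0, 184.0, 297.0, 206.0], 0.55)]
spare_cork scene []
sorting_box top [([237.0, 125.0, 366.0, 246.0], 0.94)]
sorting_box scene []
lid_1_knob top [([238.0, 183.0, 295.0, 238.0], 0.79), ([236.0, 124.0, 367.0, 247.0], 0.66)]
lid_1_knob scene []
punching_jig top [([336.0, 213.0, 400.0, 273.0], 0.93), ([240.0, 123.0, 365.0, 245.0], 0.68)]
punching_jig scene []
tap top [([271.0, 250.0, 306.0, 296.0], 0.91)]
tap scene [([224.0, 270.0, 239.0, 280.0], 0.39)]
loose_cork top [([226.0, 252.0, 243.0, 276.0], 0.56)]
loose_cork scene [([212.0, 238.0, 230.0, 249.0], 0.48)]
punch_stand top [([165.0, 212.0, 202.0, 260.0], 0.63)]
punch_stand scene [([191.0, 192.0, 224.0, 228.0], 0.56)]
```

View pics/t0.png

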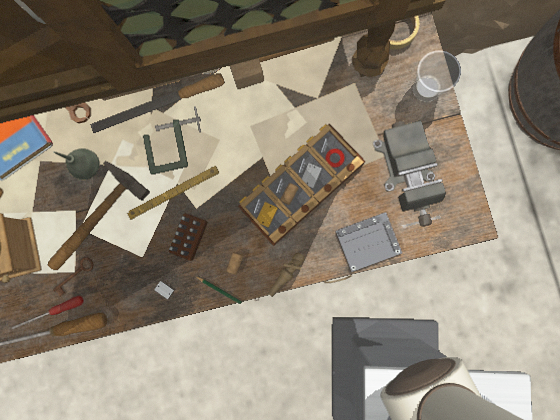

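View pics/s0.png

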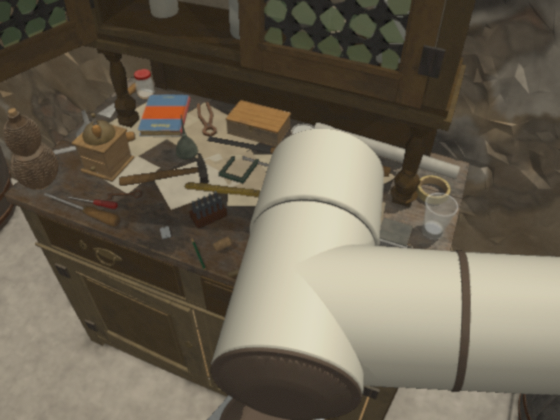

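The top view shows the box at about (302,185). Its cells hold the brass plate (268,213), spare cork (289,194), zinc plate (311,175) and red washer (337,158). The jig is at (368,243), and a small loose grey plate at (163,290) is a look-alike. Only the yellow plate at (268,213) fits; I'll check it in a crop and measure the box and jig.

Run:
```python
from h import *
t=shot('top')
f=t['frame'][115:285,225:415]
cv2.imwrite('pics/c1.png',cv2.resize(f,None,fx=4.2,fy=3.5*1.0,interpolation=cv2.INTER_CUBIC) if 0 else cv2.resize(f,None,fx=3.5,fy=3.5,interpolation=cv2.INTER_CUBIC))
for n,(u,v,z) in dict(brass=(268,216,.008),jig=(368,243,.01),cork=(289,195,.017),zinc=(311,176,.008),washer=(336,158,.008)).items():
  print(n,px2w(t,u,v,z).round(4),px2w(t,u,v).round(4))
for u,v in [(20,160),(300,110),(240,20),(370,60),(427,90),(407,140),(420,195),(185,235),(235,263),(285,280),(60,20),(130,55),(200,60)]:print((u,v),px2w(t,u,v).round(3))
```

```text
brass [0.4523 0.3597 0.008 ] [0.4519 0.3594 0.0121]
jig [0.3995 0.1536 0.01  ] [0.3994 0.1541 0.0144]
cork [0.4957 0.3164 0.017 ] [0.4943 0.3161 0.0281]
zinc [0.5375 0.2712 0.008 ] [0.5373 0.2713 0.0093]
washer [0.576  0.2195 0.008 ] [0.576  0.2195 0.0082]
(20, 160) [0.561 0.882 0.028]
(300, 110) [0.68  0.296 0.003]
(240, 20) [0.666 0.371 0.447]
(370, 60) [0.757 0.159 0.084]
(427, 90) [0.692 0.052 0.094]
(407, 140) [0.596 0.089 0.086]
(420, 195) [0.487 0.07  0.108]
(185, 235) [0.409 0.529 0.026]
(235, 263) [0.354 0.424 0.027]
(285, 280) [0.321 0.322 0.023]
(60, 20) [0.612 0.55  0.56 ]
(130, 55) [0.621 0.514 0.444]
(200, 60) [0.642 0.436 0.376]
```

View pics/c1.png

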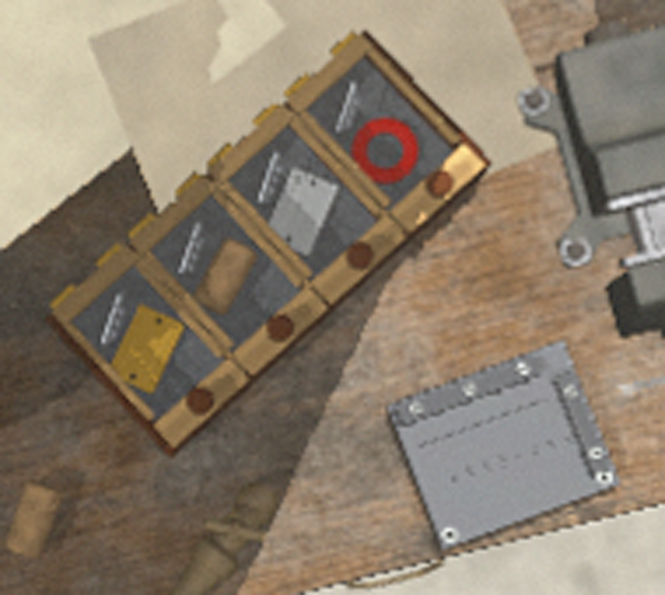

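The crop confirms it: the yellow plate with two nail holes, at crop (147,349), lies under the leftmost lid, cell 1. Its knob is at crop (200,401). In the jig, the rear fence runs along the upper edge and the end stop along the right edge.

```bash
cat >> h.py <<'E'
from scipy.spatial.transform import Rotation as Ro
def tool():
    o=bot.get_obs();return np.array(o['ee_pos']),Ro.from_euler('xyz',o['tcp_rot'],degrees=True).as_matrix(),o
def rel(X):
    p,R,_=tool();return R.T@(np.array(X)-p)
E
python3 - <<'E'
from h import *
t=shot('top')
c=lambda x,y:(225+(x+.5)/3.5-.5,115+(y+.5)/3.5-.5)
K=np.array([px2w(t,*c(*p),.055)[:2] for p in[(200,401),(280,327),(361,255),(440,182)]])
print('knobs',K.round(4), np.linalg.norm(np.diff(K,axis=0),axis=1))
yv=K[0]-K[3];yv/=np.linalg.norm(yv);xv=np.array([yv[1],-yv[0]]);print('box yaw',np.degrees(np.arctan2(xv[1],xv[0])),xv,yv)
J=np.array([px2w(t,*c(*p),z)[:2] for p,z in[((390,408),.012),((565,343),.015),((615,483),.01),((443,548),.01)]])
print('jig',J.round(4));
rect=cv2.minAreaRect((J*1000).astype(np.float32));print(rect)
# brass mask
hsv=cv2.cvtColor(t['frame'],cv2.COLOR_BGR2HSV)
m=cv2.inRange(hsv,(18,130,110),(35,255,255));m[:, :250]=0;m[:200]=0;m[235:]=0;m[:,285:]=0
pts=np.argwhere(m)[:,::-1]
W=np.array([px2w(t,u,v,.011)[:2] for u,v in pts]);r=cv2.minAreaRect((W*1000).astype(np.float32));print(len(pts),r)
cc=np.array(r[0])/1000; kc=K[0]; print('brass in box rel to knob1: x',(cc-kc)@xv,'y',(cc-kc)@yv)
b=cv2.boxPoints(r);e=[b[1]-b[0],b[2]-b[1]];e=max(e,key=np.linalg.norm);print('long dir',np.degrees(np.arctan2(e[1],e[0])),'yv dir',np.degrees(np.arctan2(yv[1],yv[0])))
# heights near the jig/vise
M=np.array([[px2w(t,u,v) for u in range(375,450,5)] for v in range(115,235,5)])
h=M.reshape(-1,3);h=h[(h[:,2]>.05)&(h[:,2]<.3)];print('vise',h.min(0),h.max(0))
p,R,o=tool();print('toolR',R.round(3))
E
```

```text
knobs [[0.4222 0.3286]
 [0.465  0.2838]
 [0.5068 0.2383]
 [0.5492 0.1938]] [0.06194039 0.06178385 0.06146668]
box yaw 43.318252018092586 [0.72755425 0.68605016] [-0.68605016  0.72755425]
jig [[0.4225 0.2187]
 [0.4619 0.1176]
 [0.3811 0.0887]
 [0.3416 0.1875]]
((401.748291015625, 152.57275390625), (86.66258239746094, 108.81779479980469), 21.304580688476562)
298 ((455.66937255859375, 363.252197265625), (29.63035774230957, 44.94844055175781), 66.2935562133789)
brass in box rel to knob1: x 0.04815432544481545 y 0.002253727442373466
long dir -23.706415 yv dir 133.31825201809258
vise [0.43465025 0.02569392 0.05132966] [0.636634   0.1296996  0.11048772]
toolR [[-0.     0.452 -0.892]
 [-0.    -0.892 -0.452]
 [-1.     0.     0.   ]]
```

>>> {"name": "apply_moves", "arguments": {
  "commands": [
    [0.045,-0.653,-0.528,-0.286,-0.05],
    [0.045,-0.653,-0.528,-0.286,-0.05],
    [0.045,-0.653,-0.528,-0.286,-0.05],
    [0.045,-0.653,-0.528,-0.286,-0.05],
    [0.045,-0.653,-0.528,-0.286,-0.05],
    [0.045,-0.653,-0.528,-0.286,-0.05],
    [0.045,-0.653,-0.528,-0.286,-0.05],
    [0.045,-0.653,-0.528,-0.286,-0.05],
    [0.045,-0.653,-0.528,-0.286,-0.05],
    [0.045,-0.653,-0.528,-0.286,-0.05],
    [0.045,-0.653,-0.528,-0.286,-0.05],
    [0.045,-0.653,-0.528,-0.286,-0.05]
  ],
  "newtons": 30
}}

```text
time: 2.4
ee_pos: [0.374, 0.0974, 0.1655]
tcp_rot: [145.6, 89.9, 8.9]
wrist_force: [2.5, -0.4, 0.1]
opening: 0.0403
```

Run:
```python
from h import *
print(rel([.4244,.3307,.15]).round(4)); p,R,o=tool();print(p,R.round(3),o['opening'],o['q'])
```

```text
[ 0.0156 -0.1353 -0.1965]
[0.37403007 0.09743631 0.16545337] [[ 0.001  0.685 -0.728]
 [ 0.    -0.728 -0.685]
 [-1.     0.001 -0.001]] 0.040288155260294146 [ 1.46079926e+01 -1.79658398e+01 -1.43066798e+01  9.35782283e+01
 -8.15842496e-03  1.51340241e+02]
```

>>> {"name": "apply_moves", "arguments": {
  "commands": [
    [0.0155,-0.135,-0.1965,0,-0.05],
    [0.0155,-0.135,-0.1965,0,-0.05],
    [0.0155,-0.135,-0.1965,0,-0.05],
    [0.0155,-0.135,-0.1965,0,-0.05],
    [0.0155,-0.135,-0.1965,0,-0.05],
    [0.0155,-0.135,-0.1965,0,-0.05],
    [0.0155,-0.135,-0.1965,0,-0.05],
    [0.0155,-0.135,-0.1965,0,-0.05]
  ]
}}

```text
time: 3.2
ee_pos: [0.4245, 0.3297, 0.1503]
tcp_rot: [139.2, 89.9, 2.4]
wrist_force: [-1.2, -0.3, -0.3]
opening: 0.0408
```

Run:
```python
from h import *
print(rel([.4244,.3307,.045]).round(4)); p,R,o=tool();print(p,R.round(3),o['wrist_force'])
a=shot('top')['frame'][130:280,220:400];b=shot('scene')['frame'][150:300,200:420]
cv2.imwrite('pics/c2.png',np.hstack([cv2.resize(a,(420,350)),cv2.resize(b,(380,350))]))
```

```text
[ 0.1053 -0.0008 -0.0005]
[0.42448568 0.32974869 0.15029342] [[ 0.001  0.685 -0.728]
 [ 0.    -0.728 -0.685]
 [-1.     0.001 -0.001]] [-1.15402075 -0.32375171 -0.25609486]
```

View pics/c2.png

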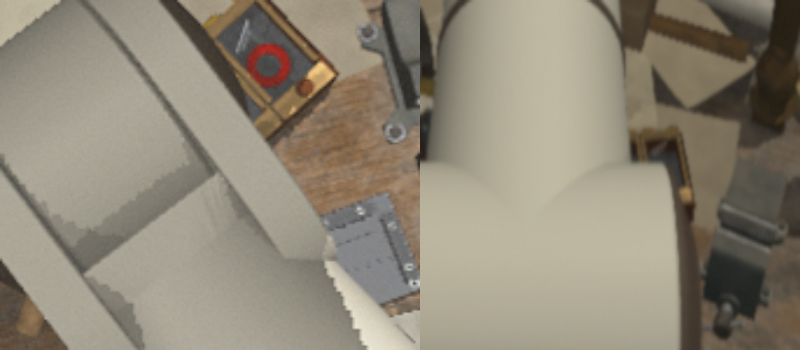

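The arm hides cell 1 in both views (only the washer cell shows, about (270,65) in the left half), so I'll work by force and pose.

>>> {"name": "apply_moves", "arguments": {
  "commands": [
    [0.04,-0.001,-0.0005,0,-0.05],
    [0.08,-0.001,-0.0005,0,-0.05],
    [0.095,-0.001,-0.0005,0,-0.05],
    [0.105,-0.001,-0.0005,0,-0.05],
    [0.105,-0.001,-0.0005,0,-0.05],
    [0.105,-0.001,-0.0005,0,-1],
    [0.105,-0.001,-0.0005,0,-1],
    [0.105,-0.001,-0.0005,0,-1],
    [0.105,-0.001,-0.0005,0,-1],
    [0.105,-0.001,-0.0005,0,-1]
  ],
  "newtons": 25
}}

```text
time: 4.3
ee_pos: [0.4248, 0.3308, 0.046]
tcp_rot: [157.8, 89.8, 21.0]
wrist_force: [0.0, -0.5, 0.5]
opening: 0.0001
```

Run:
```python
from h import *
p,R,o=tool();print(p,R.round(3),o['wrist_force'],o['opening'])
# arc in tool axes: knob from hinge (-.098,.017)
for th in np.arange(.1,1.86,.1):
  c,s=np.cos(th),np.sin(th)
  dx=-.098*c+.017*s+.098; dz=.098*s+.017*c-.017
  xv=np.array([.7276,.6861,0])
  print(round(th,2),(R.T@(xv*dx+[0,0,dz])).round(4))
```

```text
[0.42475279 0.33077397 0.04604148] [[ 0.003  0.685 -0.729]
 [ 0.001 -0.729 -0.685]
 [-1.     0.001 -0.003]] [ 0.02537403 -0.47183982  0.50184989] 9.206869817569345e-05
0.1 [-0.0097  0.     -0.0022]
0.2 [-0.0191  0.     -0.0054]
0.3 [-0.0282  0.     -0.0095]
0.4 [-0.0368  0.     -0.0144]
0.5 [-0.0449  0.     -0.0203]
0.6 [-0.0523 -0.     -0.0268]
0.7 [-0.0591 -0.     -0.0341]
0.8 [-0.065  -0.     -0.0421]
0.9 [-0.0702 -0.     -0.0506]
1.0 [-0.0745 -0.     -0.0595]
1.1 [-0.0779 -0.0001 -0.0689]
1.2 [-0.0803 -0.0001 -0.0785]
1.3 [-0.0818 -0.0001 -0.0884]
1.4 [-0.0822 -0.0001 -0.0983]
1.5 [-8.170e-02 -1.000e-04 -1.082e-01]
1.6 [-0.0802 -0.0002 -0.1181]
1.7 [-0.0777 -0.0002 -0.1277]
1.8 [-0.0742 -0.0002 -0.137 ]
```

Opening is 0, so the knob was missed. I'll back off and look.

>>> {"name": "apply_moves", "arguments": {
  "commands": [
    [-0.05,0,0,0,-0.05],
    [-0.1,0.03,0.03,0,-0.05],
    [-0.1,0.08,0.05,0,-0.05],
    [-0.1,0.12,0.07,0,-0.05],
    [-0.1,0.16,0.09,0,-0.05],
    [-0.1,0.2,0.1,0,-0.05],
    [-0.1,0.25,0.1,0,-0.05],
    [-0.1,0.3,0.1,0,-0.05],
    [-0.1,0.3,0.1,0,-0.05]
  ]
}}

```text
time: 5.2
ee_pos: [0.5595, 0.0395, 0.1448]
tcp_rot: [135.4, 89.9, -1.7]
wrist_force: [-1.1, 0.9, -0.6]
opening: 0.0404
```

Run:
```python
from h import *
t=shot('top');s=shot('scene')
f=t['frame'][150:270,225:385]
cv2.imwrite('pics/c3.png',cv2.resize(f,None,fx=5,fy=5,interpolation=cv2.INTER_CUBIC))
print(np.array([[px2w(t,u,v)[2]*1000 for u in range(272,294)] for v in range(219,240)]).round(0).astype(int))
print(px2w(t,282,229).round(4)); tt=tool();print(tt[0],tt[2]['q'])
print(w2px(t,[.4248,.3308,.046]))
```

```text
[[  11    5    8    8    7    9    6    8    8    6    9    7    7    1
     6   42   41   44   39   41   33   34]
 [   9    8    3    6    8    8    8    7    6    9    8    6    5    7
    41   39   38   38   42   38   36   34]
 [   8    9    5    7    4    4   12    9    6    5    9    8    7   41
    39   40   41   41   39   41   45   41]
 [   7   10    5    8    6    7    8    7    7    6    9    6   41   39
    40   41   41   42   42   40   40   40]
 [   3   10    6    7    9   10    8    6    8    4    6   39   41   41
    42   41   42   42   43   43   39   42]
 [   8    4    5    9    8    6    7    7    2    8   39   41   39   42
    41   44   39   41   38   41   39   42]
 [   8    6    4    7    6    9    4    7   10   39   43   38   38   43
    40   37   40   41   38   39   42   39]
 [   8   10    5    5    8   10    7    6   55   59   59   59   40   41
  1091   40   42   38   41   40   40   35]
 [   7    9    8    7    6    6    6   61   63   63   58   57   57   39
    37   42   40   40   41   40   36   21]
 [   6    6    5    9 1091    7   58   59   61   59   56   60   5
[... 794 characters left out ...]
42   37   25    4
     0   -3    0    0    0    2    4    2]
 [  40   39   40   41   41   38   39   42   42   41   34   20   -1    0
     0    2    3    3    1    1    2   -1]
 [  42   40   43   41   38   39   41   40   43   32   19   -1    3    0
     5    2    3    3    0    3    4   -2]
 [  39   38   43   43   39   40   40   40   33   18    4    0    2   -2
     2    2    4    1    0    1    0    9]
 [  45   39   39   38   38   42   41   30   17    1    0    0   -1    2
     4   -1    0    6    4    0    0    2]]
[0.4226 0.3281 0.0553]
[0.55712595 0.04261596 0.14549372] [4.34365813e+00 5.33156282e+00 4.71450907e+00 8.93137667e+01
 5.34614351e-02 1.41264734e+02]
[280.87684795 228.17587705]
```

View pics/c3.png

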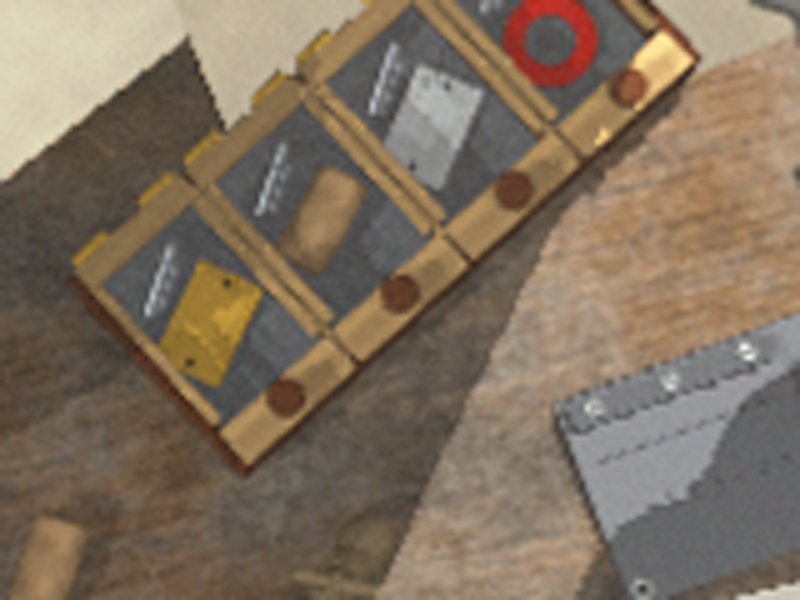

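The knob is where I measured it (crop (285,397), top about 57 mm). The fingertips most likely sit clear of it below the pads, so I'll grip deeper.

Run:
```python
from h import *
print(rel([.4268,.3325,.10]).round(4),rel([.4268,.3325,.04]).round(4)); print(tool()[0])
```

```text
[ 0.0456 -0.3007 -0.1027] [ 0.1056 -0.3008 -0.1026]
[0.55712595 0.04261596 0.14549372]
```

>>> {"name": "apply_moves", "arguments": {
  "commands": [
    [0.0,-0.3007,-0.1025,0,-0.05],
    [0.0,-0.3007,-0.1025,0,-0.05],
    [0.0,-0.3007,-0.1025,0,-0.05],
    [0.0,-0.3007,-0.1025,0,-0.05],
    [0.0,-0.3007,-0.1025,0,-0.05],
    [0.01,-0.3007,-0.1025,0,-0.05],
    [0.03,-0.3007,-0.1025,0,-0.05],
    [0.045,-0.3007,-0.1025,0,-0.05],
    [0.045,-0.3007,-0.1025,0,-0.05]
  ]
}}

```text
time: 6.2
ee_pos: [0.4247, 0.332, 0.0986]
tcp_rot: [-2.6, 89.9, -139.4]
wrist_force: [0.3, -0.6, 0.7]
opening: 0.0403
```

>>> {"name": "apply_moves", "arguments": {
  "commands": [
    [0.03,0,0,0,-0.05],
    [0.05,0,0,0,-0.05],
    [0.058,0,0,0,-0.05],
    [0.06,0,0,0,-0.05]
  ]
}}

```text
time: 6.6
ee_pos: [0.4247, 0.3311, 0.0388]
tcp_rot: [-2.1, 89.9, -139.0]
wrist_force: [-0.1, 0.7, -0.5]
opening: 0.0407
```

>>> {"name": "apply_moves", "arguments": {
  "commands": [
    [-0.001,0,-0.002,0,-0.2],
    [-0.002,0,-0.002,0,-1],
    [-0.002,0,-0.002,0,-1],
    [-0.002,0,-0.002,0,-1],
    [-0.002,0,-0.002,0,-1]
  ],
  "newtons": 25
}}

```text
time: 7.1
ee_pos: [0.4263, 0.3326, 0.0411]
tcp_rot: [-0.9, 89.9, -137.8]
wrist_force: [0.1, -0.1, -0.1]
opening: -0.0001
```

>>> {"name": "apply_moves", "arguments": {
  "commands": [
    [0.002,0,0,0,-1],
    [0.004,0,0,0,-1],
    [0.004,0,0,0,-1]
  ]
}}

```text
time: 7.4
ee_pos: [0.4261, 0.3325, 0.0366]
tcp_rot: [-2.7, 89.8, -139.5]
wrist_force: [-0.2, -0.4, 0.2]
opening: 0.0002
```

Run:
```python
from h import *
p,R,o=tool();print(p,o['wrist_force'],o['q'])
t=shot('top');s=shot('scene')
print(w2px(t,p),w2px(s,p))
cv2.imwrite('pics/c4.png',np.hstack([cv2.resize(t['frame'],(400,300)),cv2.resize(s['frame'],(400,300))]))
```

```text
[0.42609887 0.33247042 0.03659851] [-0.20040917 -0.41348021  0.16935435] [ 3.79676207e+01  3.78288821e+00 -8.96709479e+00  7.74023084e+01
 -6.63826988e-03  1.74806641e+02]
[280.25477135 227.82547463] [268.90047413 237.5785847 ]
```

View pics/c4.png

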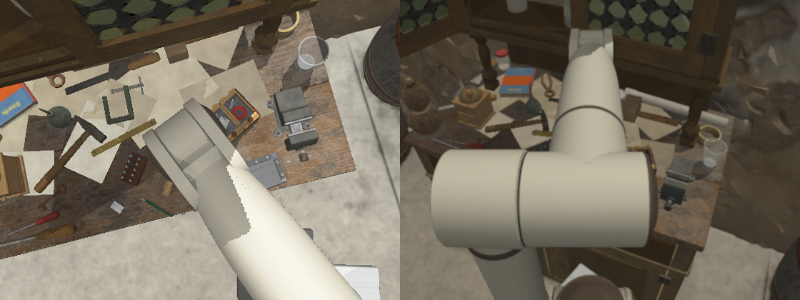

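>>> {"name": "apply_moves", "arguments": {
  "commands": [
    [0.002,0,0,0,-1],
    [0.004,0,0,0,-1],
    [0.006,0,0,0,-1],
    [0.006,0,0,0,-1]
  ]
}}

```text
time: 7.9
ee_pos: [0.426, 0.3324, 0.0305]
tcp_rot: [-2.8, 89.8, -139.7]
wrist_force: [0.2, -0.2, 0.1]
opening: 0.0002
```

No contact even below lid height, so the robot and camera frames disagree somewhere. I'll check with depth points on the arm.

Run:
```python
from h import *
for c in('top','scene'):
  d=shot(c);v,u=np.mgrid[0:420,0:560]
  p=cv2.undistortPoints(np.dstack([u,v]).reshape(-1,1,2).astype(float),d['camera_matrix'],np.array(d['D'],float))[:,0]
  z=d['depth'].ravel();X=(np.c_[p*z[:,None],z]-d['t'])@np.array(d['R'])
  X=X[z>0]
  L=d['depth']
  print(c,'nadir',w2px(d,[.357,.286,0]))
  for lo in np.arange(.06,.5,.04):
    m=(X[:,2]>lo)&(X[:,2]<lo+.04)&(abs(X[:,0]-.42)<.16)&(abs(X[:,1]-.33)<.16)
    if m.sum()>5: print(round(lo,2),m.sum(),X[m].min(0).round(3),X[m].max(0).round(3),X[m].mean(0).round(3))
print(tool()[2]['q'])
```

```text
top nadir [302.84996958 262.65408629]
0.06 15 [0.499 0.191 0.06 ] [0.549 0.246 0.062] [0.515 0.228 0.061]
0.46 6 [0.442 0.271 0.491] [0.486 0.389 0.5  ] [0.459 0.353 0.496]
scene nadir [266.28795324 274.0567611 ]
0.46 65 [0.368 0.266 0.471] [0.45  0.366 0.5  ] [0.414 0.302 0.49 ]
[ 3.79646978e+01  3.90637932e+00 -9.48399180e+00  7.67520311e+01
 -7.39822470e-03  1.74808695e+02]
```

Run:
```python
from h import *
for c in('top','scene'):
  d=shot(c);v,u=np.mgrid[0:420,0:560]
  p=cv2.undistortPoints(np.dstack([u,v]).reshape(-1,1,2).astype(float),d['camera_matrix'],np.array(d['D'],float))[:,0]
  z=d['depth'].ravel();X=(np.c_[p*z[:,None],z]-d['t'])@np.array(d['R'])
  X=X[z>0]
  q=np.radians(37.96);r=X[:,:2]@[np.cos(q),np.sin(q)];s=X[:,:2]@[-np.sin(q),np.cos(q)]
  for lo in np.arange(0.06,1.0,.03):
    m=(X[:,2]>lo)&(X[:,2]<lo+.03)&(abs(s)<.1)&(r>.0)&(r<.8)
    if m.sum()>15: print(c,round(lo,2),m.sum(),'r',np.percentile(r[m],[1,50,99]).round(3),'s',np.percentile(s[m],[1,50,99]).round(3))
```

```text
top 0.27 115 r [0.774 0.786 0.799] s [-0.1   -0.068 -0.036]
top 0.33 401 r [0.755 0.777 0.799] s [-0.099 -0.047  0.007]
top 0.36 692 r [0.755 0.777 0.799] s [-0.099 -0.046  0.007]
top 0.39 1377 r [0.749 0.776 0.8  ] s [-0.099 -0.046  0.02 ]
top 0.42 766 r [0.76  0.782 0.8  ] s [-0.099 -0.052  0.021]
top 0.45 1008 r [0.761 0.78  0.8  ] s [-0.099 -0.054  0.02 ]
top 0.48 1124 r [0.514 0.782 0.8  ] s [-0.099 -0.051  0.055]
top 0.51 4662 r [0.374 0.564 0.799] s [-0.075 -0.009  0.06 ]
top 0.54 17114 r [0.268 0.463 0.795] s [-0.056 -0.001  0.054]
top 0.57 13029 r [0.25  0.33  0.414] s [-0.05  -0.006  0.042]
scene 0.18 206 r [0.032 0.055 0.068] s [-0.099 -0.001  0.099]
scene 0.21 733 r [0.017 0.038 0.07 ] s [-0.093  0.027  0.094]
scene 0.24 2245 r [0.01  0.031 0.068] s [-0.061 -0.001  0.086]
scene 0.27 90 r [0.001 0.775 0.786] s [-0.099 -0.075  0.088]
scene 0.3 155 r [0.    0.778 0.795] s [-0.098 -0.082  0.088]
scene 0.33 147 r [0.001 0.028 0.765] s [-0.1    0.085  0.088]
scene 0.36 200 r [0.001 0.756 0.767] s [-0.099 -0.08   0.088]
scene 0.39 370 r [0.    0.757 0.799] s [-0.099 -0.07   0.089]
scene 0.42 596 r [0.001 0.776 0.8  ] s [-0.098 -0.041  0.09 ]
scene 0.45 688 r [0.001 0.778 0.8  ] s [-0.098 -0.041  0.09 ]
scene 0.48 699 r [0.002 0.778 0.8  ] s [-0.099 -0.053  0.09 ]
scene 0.51 711 r [0.436 0.76  0.799] s [-0.099 -0.048  0.058]
scene 0.54 2559 r [0.217 0.472 0.557] s [-0.058 -0.006  0.055]
scene 0.57 4087 r [0.113 0.274 0.402] s [-0.058 -0.004  0.056]
scene 0.6 6127 r [0.005 0.14  0.257] s [-0.09  -0.003  0.05 ]
scene 0.63 12000 r [0.    0.026 0.092] s [-0.08   0.006  0.098]
```

>>> {"name": "apply_moves", "arguments": {
  "commands": [
    [0.002,0,0,0,-1],
    [0.004,0,0,0,-1],
    [0.005,0,0,0,-1]
  ]
}}

```text
time: 8.4
ee_pos: [0.4261, 0.3325, 0.0256]
tcp_rot: [-2.4, 89.9, -139.2]
wrist_force: [-0.1, -0.7, -0.6]
opening: -0.0002
```

>>> {"name": "apply_moves", "arguments": {
  "commands": [
    [0.002,0,0,0,-1],
    [0.004,0,0,0,-1],
    [0.005,0,0,0,-1]
  ]
}}

```text
time: 8.7
ee_pos: [0.4262, 0.3325, 0.0224]
tcp_rot: [1.9, 89.9, -134.9]
wrist_force: [-6.5, -5.2, 20.4]
opening: 0.0001
```

Run:
```python
from h import *
p,R,o=tool();print(p,o['wrist_force'],o['torque'],o['opening'])
```

```text
[0.42620335 0.33250392 0.02238627] [-6.47932312 -5.23842693 20.39073961] [-1.18469587  1.48707081 -0.03792584] 9.919493053039814e-05
```

>>> {"name": "apply_moves", "arguments": {
  "commands": [
    [-0.004,0,0,0,-0.05],
    [-0.004,0,0,0,-0.05],
    [-0.003,0,0,0,-0.05],
    [-0.003,0,0,0,-0.05],
    [-0.003,0,0,0,-1],
    [-0.003,0,0,0,-1],
    [-0.003,0,0,0,-1],
    [-0.003,0,0,0,-1],
    [-0.003,0,0,0,-1]
  ],
  "newtons": 25
}}

```text
time: 9.6
ee_pos: [0.4262, 0.3325, 0.0254]
tcp_rot: [2.3, 89.9, -134.6]
wrist_force: [-0.5, 0.6, -0.5]
opening: -0.0
```

>>> {"name": "apply_moves", "arguments": {
  "commands": [
    [-0.002,0,0,0,-0.05],
    [-0.002,0,0,0,-0.05],
    [-0.002,0,0,0,-0.05],
    [0.002,0,0,0,-0.05],
    [0.005,0,0,0,-0.05],
    [0.007,0,0,0,-0.05],
    [0.007,0,0,0,-0.05]
  ]
}}

```text
time: 10.3
ee_pos: [0.426, 0.3323, 0.0178]
tcp_rot: [-0.0, 89.9, -136.8]
wrist_force: [0.1, -0.6, 0.5]
opening: 0.0402
```

>>> {"name": "apply_moves", "arguments": {
  "commands": [
    [0.002,0,0,0,-0.05],
    [0.004,0,0,0,-0.05],
    [0.005,0,0,0,-0.05],
    [0.005,0,0,0,-0.05]
  ]
}}

```text
time: 10.7
ee_pos: [0.4259, 0.3322, 0.0126]
tcp_rot: [-0.4, 89.9, -137.2]
wrist_force: [-0.3, -0.3, 0.4]
opening: 0.0403
```

>>> {"name": "apply_moves", "arguments": {
  "commands": [
    [0,0,0,0,-1],
    [0,0,0,0,-1],
    [0,0,0,0,-1],
    [0,0,0,0,-1],
    [0,0,0,0,-1]
  ],
  "newtons": 25
}}

```text
time: 11.2
ee_pos: [0.4267, 0.3314, 0.0128]
tcp_rot: [42.2, 89.8, -94.7]
wrist_force: [3.3, -4.7, 1.3]
opening: 0.0143
```

Run:
```python
from h import *
p,R,o=tool();print(p,R.round(3),o['wrist_force'],o['torque'],o['opening'])
```

```text
[0.42666981 0.33142202 0.01284499] [[-0.     0.683 -0.73 ]
 [-0.003 -0.73  -0.683]
 [-1.     0.002  0.002]] [ 3.31460572 -4.72937631  1.33680388] [-1.07674107 -0.70185152  0.06890887] 0.01430054299292127
```

The opening is now 14.3 mm, so the knob is held but near a pad edge. I'll re-grip a little lower and more centred.

>>> {"name": "apply_moves", "arguments": {
  "commands": [
    [0,-0.001,0.0,0,-0.3],
    [0.0,0.001,0.004,0,-0.3],
    [0.003,0.001,0.005,0,-0.3],
    [0.003,0.001,0.005,0,-0.3],
    [0.003,0.001,0.005,0,-1],
    [0.003,0.001,0.005,0,-1],
    [0.003,0.001,0.005,0,-1],
    [0.003,0.001,0.005,0,-1]
  ],
  "newtons": 25
}}

```text
time: 12.0
ee_pos: [0.4233, 0.3276, 0.0098]
tcp_rot: [25.4, 89.8, -111.4]
wrist_force: [-4.1, 3.5, 0.6]
opening: 0.0146
```

Run:
```python
from h import *
p,R,o=tool();print(p,R.round(3),o['wrist_force'],o['torque'],o['opening'],o['q'])
```

```text
[0.42325822 0.32756552 0.00983803] [[-0.001  0.684 -0.73 ]
 [-0.003 -0.73  -0.684]
 [-1.     0.001  0.003]] [-4.0844907   3.46257565  0.62372426] [0.59734894 1.00175157 0.00740004] 0.014579747120092683 [ 3.77883464e+01  3.72064332e+00 -1.20293241e+01  7.43953402e+01
 -8.64920058e-02  1.74647291e+02]
```

>>> {"name": "apply_moves", "arguments": {
  "commands": [
    [-0.0048,-0.001,-0.001,0,-1],
    [-0.0097,-0.001,-0.0022,0,-1],
    [-0.0144,-0.001,-0.0037,0,-1],
    [-0.0191,-0.001,-0.0054,0,-1],
    [-0.0237,-0.001,-0.0073,0,-1],
    [-0.0282,-0.001,-0.0095,0,-1],
    [-0.0325,-0.001,-0.0118,0,-1],
    [-0.0368,-0.001,-0.0144,0,-1]
  ],
  "newtons": 25
}}

```text
time: 12.8
ee_pos: [0.4338, 0.3381, 0.047]
tcp_rot: [45.4, 89.8, -91.5]
wrist_force: [4.1, -2.5, -4.2]
opening: 0.0144
```

Run:
```python
from h import *
p,R,o=tool();print(p,o['wrist_force'],o['opening'])
d=p-[.42326,.32757,.00984];print('box dx',d[:2]@[.7276,.6861],'dz',d[2])
```

```text
[0.43384318 0.33805148 0.04697642] [ 4.09174503 -2.46254362 -4.16591163] 0.014430867327849286
box dx 0.014891660461382903 dz 0.037136418828420656
```

>>> {"name": "apply_moves", "arguments": {
  "commands": [
    [-0.0079,0.0005,-0.0054,0,-1],
    [-0.0153,0.0005,-0.0119,0,-1],
    [-0.0221,0.0005,-0.0192,0,-1],
    [-0.028,0.0005,-0.0272,0,-1],
    [-0.0332,0.0005,-0.0357,0,-1],
    [-0.0375,0.0005,-0.0446,0,-1]
  ]
}}

```text
time: 13.4
ee_pos: [0.4669, 0.3687, 0.085]
tcp_rot: [36.4, 89.8, -100.5]
wrist_force: [0.5, -0.7, -4.5]
opening: 0.0143
```

Run:
```python
from h import *
p,R,o=tool();print(p,o['wrist_force'],o['opening'])
d=p-[.42326,.32757,.00984];print('box dx',d[:2]@[.7276,.6861],'dz',d[2])
```

```text
[0.46689825 0.36870867 0.08499462] [ 0.48405656 -0.68490725 -4.50083956] 0.014299662908056196
box dx 0.05997643223170009 dz 0.07515462474605807
```

>>> {"name": "apply_moves", "arguments": {
  "commands": [
    [-0.0029,0,-0.009,0,-1],
    [-0.0053,0,-0.0186,0,-1],
    [-0.0068,0,-0.0285,0,-1],
    [-0.0072,0,-0.0384,0,-1],
    [-0.0067,0,-0.0483,0,-1],
    [-0.0052,0,-0.0582,0,-1],
    [-0.0027,0,-0.0678,0,-1],
    [-0.0015,0,-0.0715,0,-1],
    [-0.0015,0,-0.0715,0,-1]
  ]
}}

```text
time: 14.3
ee_pos: [0.5204, 0.4188, 0.0871]
tcp_rot: [87.4, 89.9, -49.5]
wrist_force: [1.6, -0.1, 5.3]
opening: 0.0144
```

Run:
```python
from h import *
p,R,o=tool();print(p,o['wrist_force'],o['opening'])
d=p-[.42326,.32757,.00984];print('box dx',d[:2]@[.7276,.6861],'dz',d[2])
```

```text
[0.52042032 0.41882898 0.0871383 ] [ 1.62007285 -0.09754933  5.322372  ] 0.014398979226297065
box dx 0.13330663555092007 dz 0.07729829734292541
```

>>> {"name": "apply_moves", "arguments": {
  "commands": [
    [0,0,0,0,-0.2],
    [0,0,0,0,-0.2],
    [0,0,0,0,-0.2],
    [-0.02,0,0,0,-0.2],
    [-0.045,0,0,0,-0.2],
    [-0.055,0,0,0,-0.2],
    [-0.055,0,0.02,0,-0.1],
    [-0.055,0.03,0.06,0,-0.1],
    [-0.055,0.07,0.1,0,-0.1],
    [-0.055,0.11,0.14,0,-0.1],
    [-0.055,0.15,0.18,0,-0.1],
    [-0.055,0.19,0.22,0,-0.1]
  ]
}}

```text
time: 15.5
ee_pos: [0.4899, 0.1544, 0.142]
tcp_rot: [86.6, 89.9, -50.2]
wrist_force: [1.0, -0.0, -1.0]
opening: 0.0381
```

>>> {"name": "apply_moves", "arguments": {
  "commands": [
    [0,0.04,0.02,0,-0.1],
    [0,0.08,0.02,0,-0.1],
    [0,0.08,0.02,0,-0.1]
  ]
}}

```text
time: 15.8
ee_pos: [0.5317, 0.079, 0.1416]
tcp_rot: [88.1, 89.8, -49.0]
wrist_force: [-0.3, 0.5, 0.7]
opening: 0.038
```

Run:
```python
from h import *
p,R,o=tool();print(p,o['wrist_force'],o['opening'])
t=shot('top');s=shot('scene')
cv2.imwrite('pics/c5.png',np.hstack([cv2.resize(t['frame'][120:300,220:410],(480,455)),cv2.resize(s['frame'][150:330,200:320],(303,455))]))
print('lid top px',w2px(t,p))
hsv=cv2.cvtColor(t['frame'],cv2.COLOR_BGR2HSV)
m=cv2.inRange(hsv,(18,130,110),(35,255,255));m[:, :250]=0;m[:200]=0;m[235:]=0;m[:,285:]=0
W=np.array([px2w(t,u,v,.011)[:2] for u,v in np.argwhere(m)[:,::-1]])
r=cv2.minAreaRect((W*1000).astype(np.float32));print(len(W),r)
c=np.array(r[0])/1000;print([ (np.array([px2w(t,u,v) for u,v in np.argwhere(m)[:,::-1]])[:,2].mean())])
for k,yk in enumerate([-1]):pass
```

```text
[0.53172045 0.07897143 0.14157371] [-0.28779642  0.46023326  0.66496513] 0.038026208606804994
lid top px [418.7332051  167.89829693]
305 ((455.73095703125, 362.9478454589844), (29.883676528930664, 44.7233772277832), 64.61549377441406)
[np.float64(0.01607182434003184)]
```

View pics/c5.png

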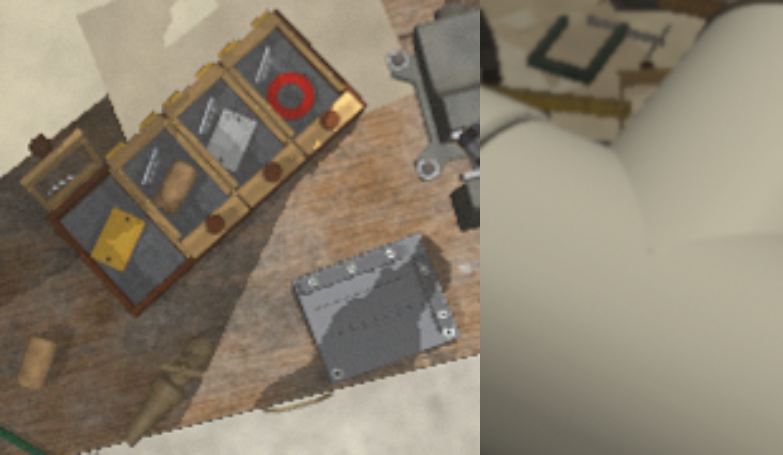

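Lid 1 (top edge near (62,165) in the left half) is open and leaning slightly past upright. The other three are shut. The brass plate at (118,238) is free, so I'll go to it.

Run:
```python
from h import *
print(rel([.4557,.3629,.1]).round(4)); p,R,o=tool();print(R.round(3))
```

```text
[ 0.0412 -0.2563 -0.1377]
[[ 0.     0.683 -0.731]
 [-0.001 -0.731 -0.683]
 [-1.     0.001  0.001]]
```

>>> {"name": "apply_moves", "arguments": {
  "commands": [
    [0.0,-0.256,-0.137,-1.962,0.03],
    [0.0,-0.256,-0.137,-1.962,0.03],
    [0.0,-0.256,-0.137,-1.962,0.03],
    [0.0,-0.256,-0.137,-1.962,0.03],
    [0.0,-0.256,-0.137,-1.962,0.03],
    [0.0,-0.256,-0.137,-1.962,0.03],
    [0.0,-0.256,-0.137,-1.962,0.03],
    [0.02,-0.256,-0.137,-1.962,0.03],
    [0.04,-0.256,-0.137,-1.962,0.03],
    [0.04,-0.256,-0.137,-1.962,0.03],
    [0.04,-0.256,-0.137,-1.962,0.03],
    [0.04,-0.256,-0.137,-1.962,0.03]
  ]
}}

```text
time: 17.1
ee_pos: [0.454, 0.3631, 0.1007]
tcp_rot: [-67.6, 89.9, -100.9]
wrist_force: [0.2, 0.5, 1.1]
opening: 0.0438
```

Run:
```python
from h import *
print(rel([.4557,.3629,.1]).round(4)); p,R,o=tool();print(p,R.round(3),np.degrees(np.arctan2(R[1,1],R[0,1])),o['opening'])
```

```text
[0.0007 0.0008 0.0015]
[0.45401232 0.36306061 0.10073479] [[-0.     0.548  0.836]
 [-0.002  0.836 -0.548]
 [-1.    -0.002  0.001]] 56.747479825965684 0.04378951421537034
```

>>> {"name": "apply_moves", "arguments": {
  "commands": [
    [0.02,0.001,0.0015,-0.153,0.03],
    [0.03,0.001,0.0015,-0.153,0.03],
    [0.06,0.001,0.0015,-0.153,0.03],
    [0.09,0.001,0.0015,-0.153,0.03],
    [0.105,0.001,0.0015,-0.153,0.03],
    [0.115,0.001,0.0015,-0.153,0.03],
    [0.117,0.001,0.0015,-0.153,0.03]
  ]
}}

```text
time: 17.8
ee_pos: [0.4552, 0.3628, -0.017]
tcp_rot: [-92.9, 89.8, -117.4]
wrist_force: [-0.5, -0.5, 0.4]
opening: 0.0438
```

>>> {"name": "apply_moves", "arguments": {
  "commands": [
    [0.002,0,0,0,0.03],
    [0.004,0,0,0,0.03],
    [0.004,0,0,0,0.03]
  ]
}}

```text
time: 18.1
ee_pos: [0.4555, 0.3631, -0.0203]
tcp_rot: [-82.3, 89.9, -106.8]
wrist_force: [-0.4, 0.4, -0.0]
opening: 0.0438
```

Run:
```python
from h import *
print(rel([.4557,.3629,-.027]).round(4)); p,R,o=tool();print(p,np.degrees(np.arctan2(R[1,1],R[0,1])),o['opening'],o['wrist_force'])
```

```text
[ 0.0067 -0.0001  0.0002]
[ 0.45551707  0.3630677  -0.02033025] 65.45000575620038 0.04375466767097936 [-0.37906234  0.39388249 -0.02019707]
```

>>> {"name": "apply_moves", "arguments": {
  "commands": [
    [0.002,0,0,0,0.03],
    [0.004,0,0,0,0.03],
    [0.006,0,0,0,0.03],
    [0.006,0,0,0,0.03]
  ]
}}

```text
time: 18.5
ee_pos: [0.4554, 0.3629, -0.0267]
tcp_rot: [-88.4, 89.9, -113.0]
wrist_force: [-0.6, -0.9, 1.2]
opening: 0.044
```

>>> {"name": "apply_moves", "arguments": {
  "commands": [
    [0.002,0,0,0,0.03],
    [0.004,0,0,0,0.03],
    [0.004,0,0,0,0.03]
  ]
}}

```text
time: 18.8
ee_pos: [0.4553, 0.3629, -0.0308]
tcp_rot: [-90.1, 89.9, -114.6]
wrist_force: [-0.6, -1.1, 0.3]
opening: 0.0441
```

>>> {"name": "apply_moves", "arguments": {
  "commands": [
    [0.001,0,0,0,0.03],
    [0.002,0,0,0,0.03],
    [0.002,0,0,0,0.03]
  ]
}}

```text
time: 19.1
ee_pos: [0.4555, 0.3631, -0.031]
tcp_rot: [-72.8, 89.9, -97.4]
wrist_force: [-5.9, -4.6, 15.3]
opening: 0.044
```

>>> {"name": "apply_moves", "arguments": {
  "commands": [
    [-0.002,0,0,0,0.03],
    [-0.0022,0,0,0,-0.1],
    [-0.0022,0,0,0,-1],
    [-0.0022,0,0,0,-1],
    [-0.0022,0,0,0,-1],
    [-0.0022,0,0,0,-1],
    [-0.0022,0,0,0,-1]
  ],
  "newtons": 40
}}

```text
time: 19.8
ee_pos: [0.4556, 0.363, -0.0286]
tcp_rot: [-62.1, 89.9, -86.6]
wrist_force: [-2.5, -1.4, 4.4]
opening: 0.0283
```

>>> {"name": "apply_moves", "arguments": {
  "commands": [
    [-0.02,0,0,0,-1],
    [-0.05,0,0,0,-1],
    [-0.08,0,0,0,-1],
    [-0.1,0,0,0,-1],
    [-0.1,0,0,0,-1]
  ]
}}

```text
time: 20.3
ee_pos: [0.4568, 0.3641, 0.0741]
tcp_rot: [43.2, 89.8, 18.6]
wrist_force: [0.6, 0.7, -0.8]
opening: 0.0282
```

Run:
```python
from h import *
print(rel([.3937,.1489,.07]).round(4)); p,R,o=tool();print(p,np.degrees(np.arctan2(R[1,1],R[0,1])),o['opening'],o['wrist_force'])
```

```text
[ 0.0036 -0.222   0.032 ]
[0.45682166 0.36410689 0.07408958] 65.44073819158668 0.02822338887589891 [ 0.57996132  0.70757586 -0.80456158]
```

>>> {"name": "apply_moves", "arguments": {
  "commands": [
    [0.0,-0.222,0.032,0.771,-1],
    [0.0,-0.222,0.032,0.771,-1],
    [0.0,-0.222,0.032,0.771,-1],
    [0.0,-0.222,0.032,0.771,-1],
    [0.0,-0.222,0.032,0.771,-1],
    [0.0,-0.222,0.032,0.771,-1],
    [0.0,-0.222,0.032,0.771,-1],
    [0.0,-0.222,0.032,0.771,-1]
  ]
}}

```text
time: 21.1
ee_pos: [0.3937, 0.1495, 0.0729]
tcp_rot: [90.7, 89.8, 22.1]
wrist_force: [-0.2, -0.3, -0.9]
opening: 0.0285
```

Run:
```python
from h import *
print(rel([.3937,.1489,-.012]).round(4)); p,R,o=tool();print(p,np.degrees(np.arctan2(R[1,1],R[0,1])),o['opening'],o['wrist_force'])
```

```text
[ 0.0849 -0.0005  0.0005]
[0.3937159  0.14947629 0.07293203] 21.41926635382772 0.028487653276090475 [-0.16761536 -0.26683986 -0.85741584]
```

>>> {"name": "apply_moves", "arguments": {
  "commands": [
    [0.04,0,0,0,-1],
    [0.07,0,0,0,-1],
    [0.08,0,0,0,-1],
    [0.083,0,0,0,-1],
    [0.086,0,0,0,-1],
    [0.088,0,0,0,-1],
    [0.09,0,0,0,-1]
  ]
}}

```text
time: 21.8
ee_pos: [0.3947, 0.1499, -0.0161]
tcp_rot: [90.3, 89.7, 21.7]
wrist_force: [-0.2, -0.3, -0.4]
opening: 0.0283
```

>>> {"name": "apply_moves", "arguments": {
  "commands": [
    [0.001,0,0,0,-1],
    [0.002,0,0,0,-1],
    [0.003,0,0,0,-1],
    [0.003,0,0,0,-1]
  ]
}}

```text
time: 22.2
ee_pos: [0.3947, 0.1499, -0.0192]
tcp_rot: [90.5, 89.7, 22.0]
wrist_force: [-0.1, 0.1, -0.1]
opening: 0.0285
```

>>> {"name": "apply_moves", "arguments": {
  "commands": [
    [0.001,0,0,0,-1],
    [0.002,0,0,0,-1],
    [0.003,0,0,0,-1],
    [0.003,0,0,0,-1]
  ]
}}

```text
time: 22.6
ee_pos: [0.3946, 0.1499, -0.0224]
tcp_rot: [90.5, 89.8, 21.9]
wrist_force: [-0.5, -0.2, -0.5]
opening: 0.0286
```

>>> {"name": "apply_moves", "arguments": {
  "commands": [
    [0.001,0,0,0,-1],
    [0.002,0,0,0,-1],
    [0.002,0,0,0,-1]
  ]
}}

```text
time: 22.9
ee_pos: [0.3947, 0.1499, -0.0236]
tcp_rot: [90.5, 89.7, 21.9]
wrist_force: [-3.2, -0.8, 8.8]
opening: 0.0286
```

>>> {"name": "apply_moves", "arguments": {
  "commands": [
    [-0.001,0,0,0,0.0],
    [-0.001,0,0,0,0.03],
    [-0.001,0,0,0,0.03],
    [-0.02,0,0,0,0.03],
    [-0.04,0,0,0,0.03],
    [-0.04,-0.02,0,0,-1],
    [-0.04,-0.038,0,0,-1],
    [-0.04,-0.04,0,0,-1],
    [-0.04,-0.04,0,0,-1],
    [-0.03,-0.04,0,0,-1],
    [-0.015,-0.04,0,0,-1],
    [-0.008,-0.04,0,0,-1]
  ]
}}

```text
time: 24.1
ee_pos: [0.3571, 0.1351, -0.0176]
tcp_rot: [90.4, 89.8, 21.8]
wrist_force: [0.5, -1.1, -0.2]
opening: 0.0004
```

>>> {"name": "apply_moves", "arguments": {
  "commands": [
    [0.002,0,0,0,-1],
    [0.003,0,0,0,-1],
    [0.003,0,0,0,-1]
  ]
}}

```text
time: 24.4
ee_pos: [0.3573, 0.1352, -0.0205]
tcp_rot: [90.4, 89.8, 21.8]
wrist_force: [-0.9, 0.8, 0.6]
opening: 0.0001
```

Run:
```python
from h import *
p,R,o=tool();print(p,np.degrees(np.arctan2(R[1,1],R[0,1])),o['opening'],o['wrist_force'])
xj=np.array([.932,.362]);yj=np.array([-.362,.932]);c=np.array([.4455,.1261])
print('jig',(p[:2]-c)@xj,(p[:2]-c)@yj)
```

```text
[ 0.35731611  0.13521733 -0.02054082] 21.42976367488429 0.00012951055116008873 [-0.93112975  0.750338    0.60276489]
jig -0.07888691333855737 0.04041991904215787
```

>>> {"name": "apply_moves", "arguments": {
  "commands": [
    [-0.0005,0.004,0,0,-1],
    [-0.0005,0.008,0,0,-1],
    [-0.0005,0.012,0,0,-1],
    [-0.0005,0.015,0,0,-1],
    [-0.0005,0.018,0,0,-1],
    [-0.0005,0.021,0,0,-1],
    [-0.0005,0.024,0,0,-1],
    [-0.0005,0.026,0,0,-1],
    [-0.0005,0.028,0,0,-1]
  ]
}}

```text
time: 25.3
ee_pos: [0.3835, 0.1455, -0.02]
tcp_rot: [90.9, 89.8, 22.3]
wrist_force: [-0.5, -0.4, 0.4]
opening: -0.0003
```

>>> {"name": "apply_moves", "arguments": {
  "commands": [
    [0,0.002,0,0,-1],
    [0,0.004,0,0,-1],
    [0,0.004,0,0,-1]
  ]
}}

```text
time: 25.6
ee_pos: [0.3874, 0.147, -0.02]
tcp_rot: [90.7, 89.8, 22.1]
wrist_force: [0.1, -0.3, 0.6]
opening: 0.0001
```

>>> {"name": "apply_moves", "arguments": {
  "commands": [
    [0,0.002,0,0,-1],
    [0,0.003,0,0,-1],
    [0,0.003,0,0,-1]
  ]
}}

```text
time: 25.9
ee_pos: [0.3904, 0.1482, -0.0199]
tcp_rot: [90.7, 89.8, 22.1]
wrist_force: [-0.2, -0.5, -0.7]
opening: 0.0
```

>>> {"name": "apply_moves", "arguments": {
  "commands": [
    [0,0.002,0,0,-1],
    [0,0.003,0,0,-1],
    [0,0.003,0,0,-1]
  ]
}}

```text
time: 26.2
ee_pos: [0.3934, 0.1494, -0.0199]
tcp_rot: [90.7, 89.8, 22.1]
wrist_force: [0.6, 0.7, -0.1]
opening: 0.0
```

>>> {"name": "apply_moves", "arguments": {
  "commands": [
    [0,0.002,0,0,-1],
    [0,0.003,0,0,-1],
    [0,0.003,0,0,-1]
  ]
}}

```text
time: 26.5
ee_pos: [0.3963, 0.1505, -0.0199]
tcp_rot: [90.4, 89.8, 21.8]
wrist_force: [-1.3, -0.2, 0.5]
opening: 0.0
```

Run:
```python
from h import *
p,R,o=tool();print(p,o['opening'],o['wrist_force'])
t=shot('top');s=shot('scene')
cv2.imwrite('pics/c6.png',np.hstack([cv2.resize(t['frame'][190:300,300:420],(480,440),interpolation=2),cv2.resize(s['frame'][180:330,200:310],(320,440))]))
```

```text
[ 0.39632966  0.15051849 -0.01993215] 2.5407938341072106e-05 [-1.32722141 -0.20503942  0.50977175]
```

View pics/c6.png

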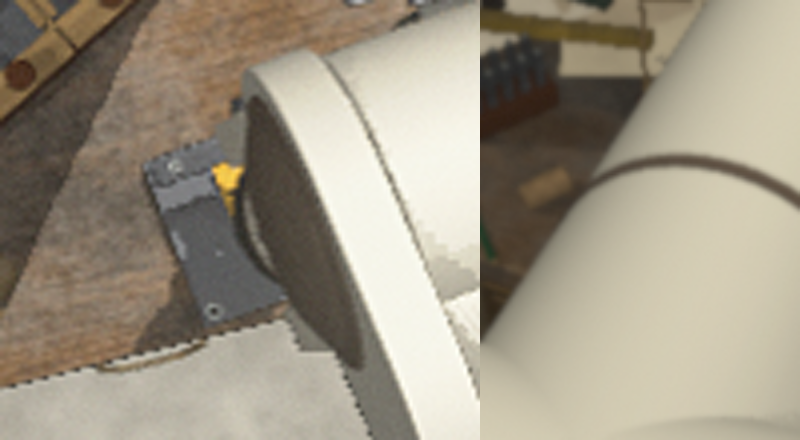

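The plate's left end shows at left-half (228,185), close to the rear fence; the arm hides the rest. I'll push on.

>>> {"name": "apply_moves", "arguments": {
  "commands": [
    [0,0.001,0,0,-1],
    [0,0.002,0,0,-1],
    [0,0.002,0,0,-1]
  ]
}}

```text
time: 26.9
ee_pos: [0.3971, 0.1508, -0.02]
tcp_rot: [94.0, 89.9, 25.4]
wrist_force: [-6.0, -1.7, 3.7]
opening: -0.0
```

>>> {"name": "apply_moves", "arguments": {
  "commands": [
    [0,0.001,0,0,-1],
    [0,0.002,0,0,-1],
    [0,0.002,0,0,-1]
  ]
}}

```text
time: 27.2
ee_pos: [0.3972, 0.1509, -0.0202]
tcp_rot: [-91.0, 89.8, -159.6]
wrist_force: [-10.7, -3.9, 9.0]
opening: -0.0002
```

>>> {"name": "apply_moves", "arguments": {
  "commands": [
    [0,-0.006,0,0,-1],
    [-0.03,-0.006,0,0,-1],
    [-0.04,-0.006,-0.02,0,-1],
    [-0.04,0.01,-0.044,0,-1],
    [-0.04,0.018,-0.044,0,-1],
    [-0.04,0.018,-0.044,0,-1],
    [-0.025,0.018,-0.044,0,-1],
    [-0.01,0.018,-0.044,0,-1],
    [-0.002,0.018,-0.044,0,-1],
    [0,0.018,-0.044,0,-1],
    [0,0.018,-0.044,0,-1]
  ]
}}

```text
time: 28.3
ee_pos: [0.3977, 0.198, -0.0202]
tcp_rot: [-89.6, 89.8, -158.2]
wrist_force: [0.4, 0.5, 0.2]
opening: 0.0001
```

Run:
```python
from h import *
p,R,o=tool();print(p,np.degrees(np.arctan2(R[1,1],R[0,1])),o['opening'],o['wrist_force'])
xj=np.array([.932,.362]);yj=np.array([-.362,.932]);c=np.array([.4455,.1261])
print('jig',(p[:2]-c)@xj,(p[:2]-c)@yj)
```

```text
[ 0.39772711  0.19801824 -0.02021421] 21.40393836446241 0.00014112426599145508 [0.3932562  0.52219936 0.2241654 ]
jig -0.018489928347879655 0.08432159020877265
```

>>> {"name": "apply_moves", "arguments": {
  "commands": [
    [0,0,0.004,0,-1],
    [0,0,0.008,0,-1],
    [0,0,0.012,0,-1],
    [0,0,0.015,0,-1],
    [0,0,0.018,0,-1],
    [0,0,0.02,0,-1],
    [0,0,0.022,0,-1],
    [0,0,0.022,0,-1]
  ]
}}

```text
time: 29.1
ee_pos: [0.406, 0.1775, -0.02]
tcp_rot: [-89.6, 89.8, -158.2]
wrist_force: [-0.1, 0.7, 3.4]
opening: -0.0002
```

>>> {"name": "apply_moves", "arguments": {
  "commands": [
    [0,0,0.0015,0,-1],
    [0,0,0.003,0,-1],
    [0,0,0.003,0,-1]
  ]
}}

```text
time: 29.4
ee_pos: [0.4072, 0.1746, -0.02]
tcp_rot: [-89.5, 89.8, -158.1]
wrist_force: [-0.7, 1.5, 2.5]
opening: -0.0005
```

>>> {"name": "apply_moves", "arguments": {
  "commands": [
    [0,0,0.001,0,-1],
    [0,0,0.002,0,-1],
    [0,0,0.002,0,-1]
  ]
}}

```text
time: 29.7
ee_pos: [0.4079, 0.1727, -0.02]
tcp_rot: [-88.6, 89.8, -157.2]
wrist_force: [-0.8, 2.0, 3.1]
opening: 0.0003
```

>>> {"name": "apply_moves", "arguments": {
  "commands": [
    [0,0,0.001,0,-1],
    [0,0,0.002,0,-1],
    [0,0,0.002,0,-1]
  ]
}}

```text
time: 30.0
ee_pos: [0.4087, 0.1707, -0.02]
tcp_rot: [-87.4, 89.8, -156.0]
wrist_force: [-0.1, 2.2, 3.3]
opening: 0.0003
```

>>> {"name": "apply_moves", "arguments": {
  "commands": [
    [0,0,0.001,0,-1],
    [0,0,0.002,0,-1],
    [0,0,0.002,0,-1]
  ]
}}

```text
time: 30.3
ee_pos: [0.4091, 0.1696, -0.0199]
tcp_rot: [-126.3, 89.8, 165.1]
wrist_force: [-3.1, 7.6, 3.8]
opening: 0.0
```

>>> {"name": "apply_moves", "arguments": {
  "commands": [
    [0,0,0.001,0,-1],
    [0,0,0.002,0,-1],
    [0,0,0.002,0,-1]
  ]
}}

```text
time: 30.6
ee_pos: [0.4092, 0.1695, -0.0199]
tcp_rot: [-157.1, 89.6, 134.4]
wrist_force: [-6.0, 12.1, 3.3]
opening: 0.0001
```

Both pushes met a firm stop. I'll back off and look.

>>> {"name": "apply_moves", "arguments": {
  "commands": [
    [0,0,-0.01,0,-1],
    [-0.04,0,-0.012,0,-1],
    [-0.08,0,-0.03,0,-1],
    [-0.11,0.01,-0.07,0,-1],
    [-0.11,0.02,-0.11,0,-1],
    [-0.11,0.02,-0.155,0,-1],
    [-0.11,0.02,-0.2,0,-1],
    [-0.11,0.02,-0.21,0,-1]
  ]
}}

```text
time: 31.4
ee_pos: [0.3497, 0.3746, 0.0907]
tcp_rot: [-151.9, 89.6, 139.8]
wrist_force: [0.2, -0.9, -0.4]
opening: 0.0003
```

Run:
```python
from h import *
t=shot('top')
cv2.imwrite('pics/c7.png',cv2.resize(t['frame'][200:280,325:410],None,fx=7,fy=7,interpolation=2))
hsv=cv2.cvtColor(t['frame'],cv2.COLOR_BGR2HSV)
m=cv2.inRange(hsv,(15,110,90),(38,255,255));m[:, :325]=0;m[:200]=0;m[285:]=0;m[:,410:]=0
n,l,st,ce=cv2.connectedComponentsWithStats(m);k=1+np.argmax(st[1:,4]);print(st[k])
W=np.array([px2w(t,u,v,.016)[:2] for u,v in np.argwhere(l==k)[:,::-1]])
r=cv2.minAreaRect((W*1000).astype(np.float32));print(r)
xj=np.array([.932,.362]);yj=np.array([-.362,.932]);c=np.array([.4455,.1261])
b=np.array(r[0])/1000-c;print(b@xj,b@yj)
```

```text
[361 221  27  21 347]
((424.2152404785156, 142.145263671875), (30.306140899658203, 46.36326599121094), 21.606170654296875)
-0.014029010424804707 0.022659268688964857
```

View pics/c7.png

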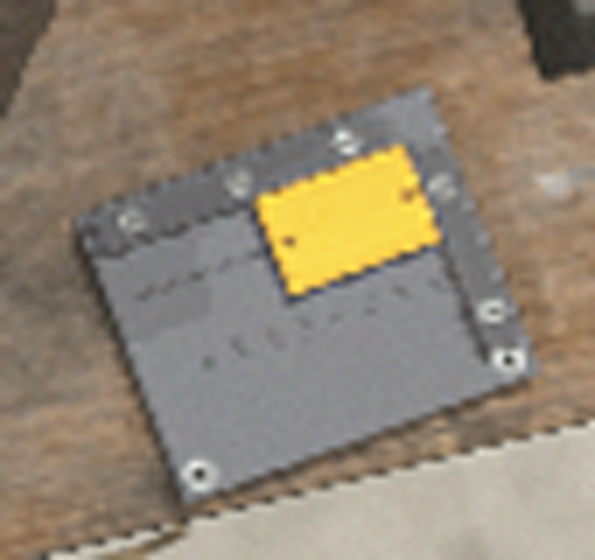

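The top view shows the plate against both fences: rear edge along the fence from (258,197) to (405,147), right end at the stop near (440,200). It measures (-14.0, 22.7) mm against the ideal (-15, 23). The end push could have opened a small rear gap, so I'll do one confirming rear push.

Run:
```python
from h import *
print(rel([.3923,.1303,.03]).round(4),rel([.3923,.1303,-.0198]).round(4));p,R,o=tool();print(p,np.degrees(np.arctan2(R[1,1],R[0,1])))
```

```text
[ 0.0594 -0.0504  0.2426] [ 0.1092 -0.0502  0.2429]
[0.3498852  0.37410143 0.09063596] 21.66730958948397
```

>>> {"name": "apply_moves", "arguments": {
  "commands": [
    [0.02,-0.05,0.243,0.004,-1],
    [0.02,-0.05,0.243,0.004,-1],
    [0.02,-0.05,0.243,0.004,-1],
    [0.02,-0.05,0.243,0.004,-1],
    [0.02,-0.05,0.243,0.004,-1],
    [0.03,-0.05,0.243,0.004,-1],
    [0.05,-0.05,0.243,0.004,-1],
    [0.08,-0.05,0.243,0.004,-1],
    [0.1,-0.05,0.243,0.004,-1],
    [0.109,-0.05,0.243,0.004,-1],
    [0.109,-0.05,0.243,0.004,-1]
  ]
}}

```text
time: 32.55
ee_pos: [0.3916, 0.1297, -0.0206]
tcp_rot: [-133.7, 89.5, 157.7]
wrist_force: [0.1, 0.4, 1.3]
opening: -0.0003
```

>>> {"name": "apply_moves", "arguments": {
  "commands": [
    [0,0.003,0,0,-1],
    [0,0.006,0,0,-1],
    [0,0.008,0,0,-1],
    [0,0.009,0,0,-1],
    [0,0.009,0,0,-1]
  ]
}}

```text
time: 33.05
ee_pos: [0.4003, 0.1332, -0.0204]
tcp_rot: [-135.7, 89.6, 155.7]
wrist_force: [0.2, -1.0, 0.1]
opening: -0.0001
```

>>> {"name": "apply_moves", "arguments": {
  "commands": [
    [0,0.0015,0,0,-1],
    [0,0.003,0,0,-1],
    [0,0.003,0,0,-1]
  ]
}}

```text
time: 33.35
ee_pos: [0.4031, 0.1343, -0.0204]
tcp_rot: [-134.7, 89.5, 156.7]
wrist_force: [-0.8, -0.2, -0.8]
opening: -0.0002
```

>>> {"name": "apply_moves", "arguments": {
  "commands": [
    [0,0.001,0,0,-1],
    [0,0.002,0,0,-1],
    [0,0.002,0,0,-1]
  ]
}}

```text
time: 33.65
ee_pos: [0.4033, 0.1344, -0.0207]
tcp_rot: [-121.1, 89.4, 170.3]
wrist_force: [-10.0, -4.0, 7.3]
opening: 0.0001
```

It stopped at the predicted spot, so the plate is seated on the rear fence. Retreat and final check.

>>> {"name": "apply_moves", "arguments": {
  "commands": [
    [0,-0.01,0,0,-1],
    [-0.04,-0.012,0,0,-1],
    [-0.08,-0.012,0,0,-1],
    [-0.11,0.0,-0.04,0,-1],
    [-0.11,0.01,-0.09,0,-1],
    [-0.11,0.02,-0.14,0,-1],
    [-0.11,0.04,-0.19,0,-1],
    [-0.11,0.05,-0.24,0,-1],
    [-0.11,0.05,-0.24,0,-1],
    [-0.11,0.05,-0.24,0,-1]
  ]
}}

```text
time: 34.65
ee_pos: [0.3626, 0.3767, 0.0898]
tcp_rot: [-117.3, 89.4, 174.3]
wrist_force: [0.8, -0.7, 0.3]
opening: -0.0003
```

Run:
```python
from h import *
t=shot('top');p,R,o=tool();print(p,o['wrist_force'],o['time'])
cv2.imwrite('pics/c8.png',cv2.resize(t['frame'][115:300,145:415],(800,548),interpolation=2))
hsv=cv2.cvtColor(t['frame'],cv2.COLOR_BGR2HSV)
m=cv2.inRange(hsv,(15,110,90),(38,255,255));m[:, :325]=0;m[:200]=0;m[285:]=0;m[:,410:]=0
n,l,st,ce=cv2.connectedComponentsWithStats(m);k=1+np.argmax(st[1:,4])
W=np.array([px2w(t,u,v,.016)[:2] for u,v in np.argwhere(l==k)[:,::-1]])
r=cv2.minAreaRect((W*1000).astype(np.float32));print(r)
b=np.array(r[0])/1000-[.4455,.1261];print(b@[.932,.362],b@[-.362,.932])
```

```text
[0.36290228 0.37557977 0.08992763] [ 0.01806152 -0.80083934  0.24979495] 34.7
((424.2152404785156, 142.145263671875), (30.306140899658203, 46.36326599121094), 21.606170654296875)
-0.014029010424804707 0.022659268688964857
```

View pics/c8.png

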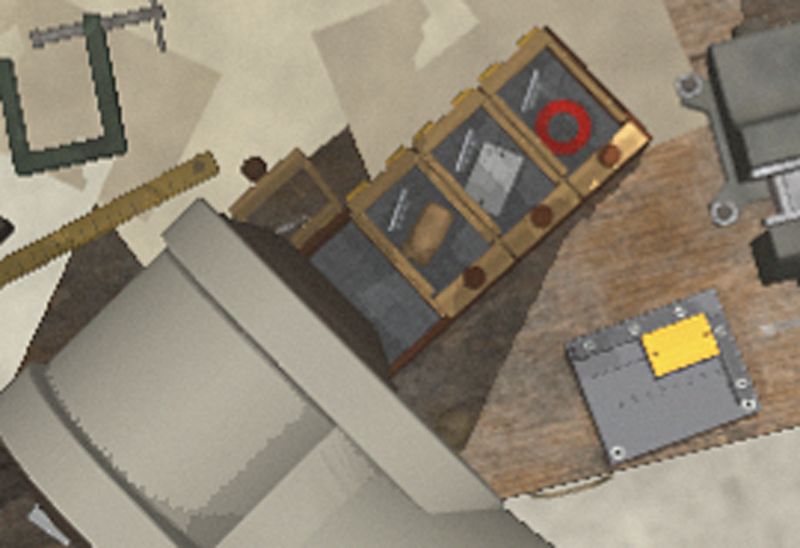

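The plate at (680,345) sits in the jig corner and didn't move under the second push. Lid 1 is open, the others are shut with their contents inside, and the gripper is clear.

```bash
python3 -c "
from workcell import bot
print(bot.job_done())"
```

```text
the job is handed in; nothing more can be done
None
```

I opened lid 1, laid the brass plate flat on the jig and pushed it against the rear fence and the end stop. The job was handed in at about 34.7 s of the 67 s allowed.

**Last checks:**
- **Plate position:** its centre is at (-14.0, 22.7) mm from the jig corner, against the ideal (-15, 23). It lies at 21.6°, against 21.3° for the jig. That is within camera accuracy.
- **Snug fit:** each push met a firm stop of 10–15 N. A second push on the rear edge did not move the plate.
- **Lids:** lid 1 was taken to about 1.7 rad, a little past upright, and stayed there. The other three are shut with the cork, zinc plate and washer inside.

**Disagreements and gaps:**
- The reported tool height was about 33 mm below where the fingers really touched. Because of this I missed the knob three times before finding heights by contact.
- While probing for the right height, the shut fingers pressed down with about 20 N, most likely on lid 1's knob.
- The plate lay about 22° off the row of cells, more than the 0.2 rad stated.
- The arm hid the tap, loose cork and punch stand in the last picture. The tool's path never came close to them. The tap and cork were in place in a view taken before the plate was moved; I did not check the punch stand again after that.

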